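# Slide the flat tin into its rack and bar it in

### The arm

A 6-joint arm with a two-finger parallel gripper is mounted at the origin on a cart in front of the work surface, level with it; the furniture and walls round the work are solid. World frame = base frame: x ahead of the robot, y to its left, z up, the work surface at z = 0. Lengths are in m, angles in rad, forces in N, time in s.
With the tool pointing down it reaches from about 0.225 to 0.725 m from the base axis. Payload 3.1 kg.
Tool frame: the origin (TCP) lies between the finger pads; the fingertips stand 17 mm ahead of it and the grasp point (between the pads) lies 2 mm behind it; z points along the fingers, y is the line along which they close (so a half turn about z gives the same grasp; the last joint's range is limited). The gripper opens to 85 mm and grips with 20 to 120 N. Pads are 22 mm wide; open, the fingers measure 114 mm over their backs; the gripper's body (76 mm by 85 mm) begins 54 mm behind the grasp point. The pads swing forward as they close: fully open they stand 13 mm farther back than shut.
Start: joints at [1.085, 0.048, 0.099, 1.622, 0, 1.443], TCP at [0.184, 0.492, 0.248] pointing down, gripper open.
Joint ranges: [-2.91, 2.91], [-0.99, 1.94], [-1.21, 1.42], [-2.12, 2.29], [-1.49, 1.47], [-3.14, 3.14]. Speed limits (rad/s): [2.79, 2.79, 3.14, 3.14, 3.14, 3.14].

### API

Orientations are given as a rotation vector (axis times angle).
In Python, from station import arm gives the robot as it stands. Calls block until the motion is done:
- arm.goto(position, orientation): joint-space move of the TCP to a pose.
- arm.move_l(position, rate=0.15, rot=None): straight line of the TCP; rot=None keeps the orientation; rate is the mean speed in m/s.
- arm.set_joints(angles): joint-space move.
- arm.set_gripper(opening): finger opening in m; the grip force is fixed at half the most; returns when the fingers have stopped.
- arm.pause(seconds).
- arm.ik(position, orientation): joint angles nearest the present ones, or None.
- arm.observe(): the state.
- arm.capture(name): name is "side" or "top"; returns the picture (420x560x3 uint8, blue, green, red); there is no depth.
- arm.calibration(name): a dict with "K" (3x3 intrinsics, pixels), "R" (3x3) and "t" (3): a world point X has camera coordinates R X + t. Camera axes: x right, y down, z forward; pixel columns grow to the right and rows downward; lengths in m; the calibration is good to about 2 mm. A picture is of the moment at which its call begins. calibration takes no time and is no camera call.
A pose or a line that the arm cannot do raises arm.PlanningError and nothing moves.
- arm.finish_job(): hands the job in; it is judged then, once.
The state is a dict: "t": time; "q": joint angles; "dq": joint speeds; "joint_efforts": joint torques, N m; "eef_pos": TCP position; "eef_rot": TCP orientation; "wrist_force": force on the tool from outside, world axes, zero at the start; "moment": the same for the moment, N m; "finger_gap": finger opening in m; "gripper_force": force on a finger pad.
Only numpy, scipy, OpenCV 4.12 (cv2) and the standard library are available. Lean on these libraries where they do the work, as an engineer would, in place of code of your own. Each camera call takes 0.05 s, during which the arm holds its last target. There are 200 camera calls.

### The job

Two low metal tin racks stand on the worktop; one already holds its flat tin behind a closed retaining strap. Swing the half-shut strap of the empty rack out of the way, slide the loose flat round tin along the worktop under that rack's roof until it is fully home, then swing the strap shut across the mouth, fully over its staple. Do not upset or shift the other things standing around, nor the tin in the other rack.

Things in the scene. Friction and masses are not known exactly. Their poses are not given: they have to be found in the camera images.
- tin: the loose flat round tin, lying on the worktop in front of the empty rack: diameter 87 mm, height 40 mm (all sizes here in mm), 0.23 kg, too wide to grip across; origin at the centre of its underside, z up
- rack_empty: the empty rack, dark metal, fixed, left or right of the full one; origin on the worktop in mid-mouth (plane of the side walls' front ends), x into the bay, y left, z up. Side walls y = +-51 to +-57, x = 0 to 98, 54 high (bay 102 wide); back wall's inner face x = 92; no floor; roof x = 22 to 98, z = 48 to 54; foot flanges 3 high to y = +-72
- bay_home (a point): point on the worktop in the empty rack, 48 behind the mouth on its middle line, where the tin's origin lies when the tin is fully home (against the back wall, its front edge then about 5 inside the mouth); x into the bay, y left
- strap_hinge (a point): on the upright hinge pin of the empty rack's strap, in front of its left wall: rack frame x = -7, y = 54, z = 24
- strap_slot (a point): middle of the slot near that strap's free end, 107 from the hinge pin. The strap is a steel plate 4 thick, 26 high (z = 11 to 37), reaching 118 from the pin, with an end lip bent 10 outwards; shut, the slot sits over the staple on the right wall's front end, which sticks out 18 at z = 17 to 31
- strap (a joint): swing of that strap, rad: 0 shut (lying across the mouth towards the rack's right), 1.57 pointing straight out of the mouth towards the robot, stop at 1.95; stiff, stays where left. At the start it stands half shut in front of the mouth
- rack_full: the other rack, same make and same frame as the empty one, its strap fixed shut, with a tin inside
- tin_stored: the flat tin in the full rack, same as the loose one; leave alone
- salt_shaker: salt shaker, 44 wide, 90 high, standing on the full rack's roof; origin under its centre; leave alone
- tall_tin: tall tin, 75 wide, 110 high, standing between the two racks; origin under its centre; leave alone
- sardine_tin: flat oblong tin, 63x105x24, lying at the left; leave alone
- lemon_a: lemon, 72x55x56, lying far left near the wall; leave alone

How it is judged:
At the end, for the whole second after the job is handed in: The tin lies flat and at rest on the worktop in the empty rack, its origin within 10 mm of home in depth and 12 mm sideways, and the strap is shut to within 0.07 rad, at rest (x of tin in the frame of bay_home between -0.01 and 0.006 m and y of tin in the frame of bay_home between -0.012 and 0.012 m and height (world z) of tin below 0.006 m and angle between tin's own z axis and vertical below 0.1 rad and linear speed of tin below 0.01 m/s and value of joint strap below 0.07 rad and velocity of joint strap between -0.05 and 0.05 rad/s); the robot touches nothing.
It fails at once if another tin, the salt shaker or the lemon is shifted by more than 15 mm or tipped by more than 0.35 rad ((distance of tin_stored from where it was at the start of the episode above 0.015 m or angle between tin_stored's own z axis and vertical above 0.35 rad) or (distance of salt_shaker from where it was at the start of the episode above 0.015 m or angle between salt_shaker's own z axis and vertical above 0.35 rad) or (distance of tall_tin from where it was at the start of the episode above 0.015 m or angle between tall_tin's own z axis and vertical above 0.35 rad) or distance of any of sardine_tin, lemon_a from where it was at the start of the episode above 0.015 m).
It fails at once if the loose tin is tipped by more than 0.5 rad (angle between tin's own z axis and vertical above 0.5 rad).
It also fails if it takes over 72 s, if anything falls off the work surface, if the arm or the gripper's body presses on something with over 40 N, if the wrist force passes 120 N, or if a joint passes its speed limit or range.

## Working session

There is one attempt and no reset: what is moved stays moved. The work goes in short steps, each a Python script; the robot and the scene stay as the last script left them, time stands still between calls to the robot, and variables do not carry over. Pictures are saved under pics/ and viewed, at most 10 in all, crops included, and the job is handed in when it is done.

```bash
mkdir -p pics; ls; python3 - <<'E'
from station import arm
import cv2
for n in("side","top"):
    im=arm.capture(n); cv2.imwrite(f"pics/{n}0.png",cv2.resize(im,(800,600),interpolation=cv2.INTER_CUBIC))
    print(n,{k:v for k,v in arm.calibration(n).items()})
s=arm.observe();print(s['t'],s['eef_rot'],s['wrist_force'])
E
```

```text
pics
side {'K': array([[409.59122754,   0.        , 275.69161361],
       [  0.        , 409.59122754, 213.68428707],
       [  0.        ,   0.        ,   1.        ]]), 'R': array([[ 0.90968735, -0.41526811,  0.00461659],
       [-0.21704716, -0.48488268, -0.84721857],
       [ 0.35406136,  0.76970201, -0.53122441]]), 't': array([-0.48850468,  0.23631568,  0.78867582])}
top {'K': array([[410.6488367 ,   0.        , 286.03696443],
       [  0.        , 410.6488367 , 211.44371161],
       [  0.        ,   0.        ,   1.        ]]), 'R': array([[ 0.01435774, -0.99974094,  0.01766108],
       [-0.98718995, -0.01698002, -0.15864325],
       [ 0.15890204, -0.01515708, -0.987178  ]]), 't': array([0.05765056, 0.59750187, 0.90932236])}
0.1 [-0.55895938 -3.09083147  0.00318822] [-0.28579353 -0.0851972  -0.34606753]
```

View pics/side0.png

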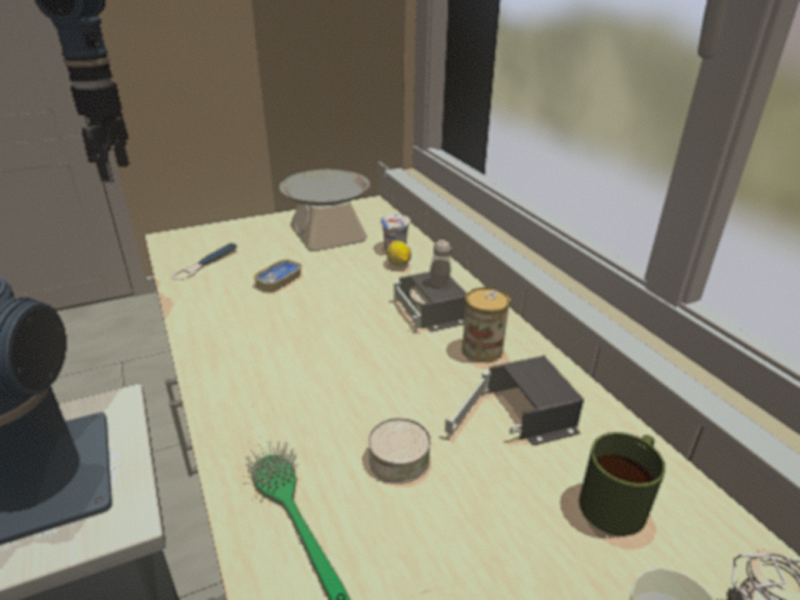

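View pics/top0.png

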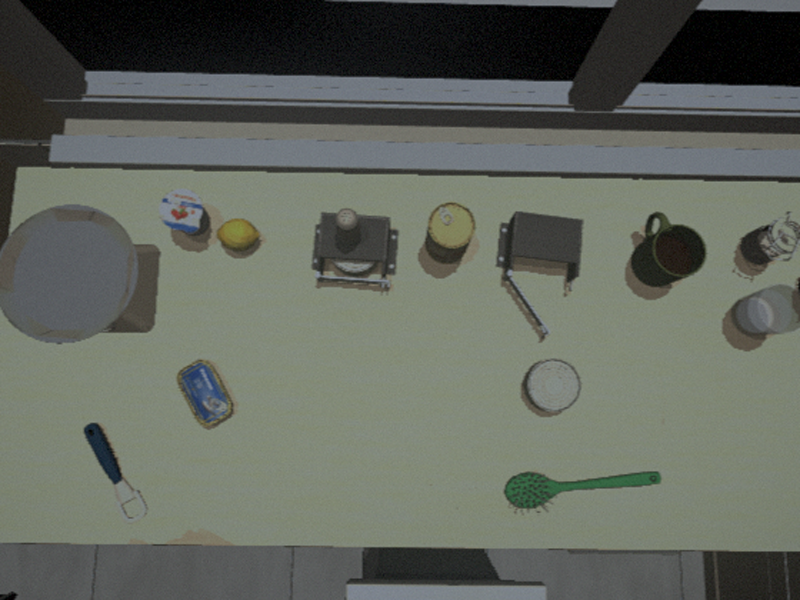

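```bash
python3 - <<'E'
import cv2
from station import arm
im=arm.capture("top");cv2.imwrite("pics/raw.png",im)
cv2.imwrite("pics/c1.png",cv2.resize(im[140:240,330:430],None,fx=6,fy=6,interpolation=cv2.INTER_CUBIC))
cv2.imwrite("pics/c2.png",cv2.resize(im[240:300,350:430],None,fx=8,fy=8,interpolation=cv2.INTER_CUBIC))
E
```

```text
(no output)
```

View pics/c1.png

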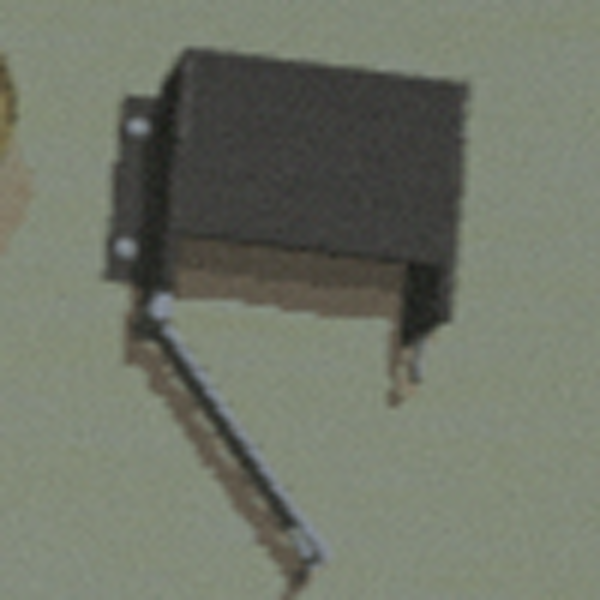

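View pics/c2.png

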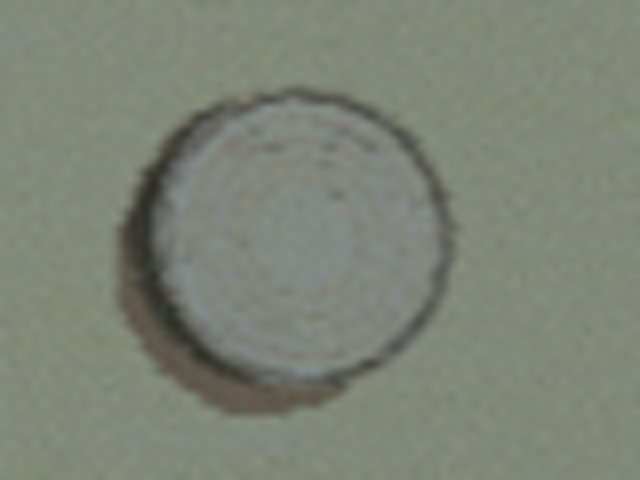

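```bash
cat >h.py <<'E'
import numpy as np, cv2
from scipy.optimize import least_squares
from station import arm
def ray(p,z,n="top"):
    c=arm.calibration(n);C=-c["R"].T@c["t"];d=c["R"].T@np.linalg.inv(c["K"])@[p[0],p[1],1]
    return C+d*(z-C[2])/d[2]
def un(p,o,f): return (np.array(p)+.5)/f-.5+o
E
python3 - <<'E'
from h import *
o=[330,140]
obs=[((188,50),(.098,.057)),((468,83),(.098,-.057)),((452,265),(.022,-.057)),((177,235),(.022,.057)),((450,320),(0,-.057))]
W=np.array([ray(un(p,o,6),.054)[:2] for p,_ in obs]);L=np.array([l for _,l in obs])
def tf(v,L): c,s=np.cos(v[2]),np.sin(v[2]);return L@np.array([[c,s],[-s,c]])+v[:2]
r=least_squares(lambda v:(tf(v,L)-W).ravel(),[.5,-.1,0]);v=r.x
print("rack",v,"res mm",r.fun.reshape(-1,2)*1e3)
h=tf(v,np.array([[-.007,.054]]))[0];print("hinge",h,"home",tf(v,np.array([[.048,0]]))[0])
print("pin seen",ray(un((160,305),o,6),.04)[:2])
e=ray(un((318,560),o,6),.037)[:2];d=e-h
a=np.arctan2(d[1],d[0])-v[2]; print("strap tip",e,np.linalg.norm(d),"q",-(a+np.pi/2))
print("tin",ray(un((300,236),[350,240],8),.04))
print("talltin",ray((450*.7,225*.7),.11), "mug",ray((680*.7,250*.7),.09),"brush",ray((530*.7,490*.7),.03))
E
```

```text
rack [ 0.64901479 -0.15452945 -0.09954537] res mm [[ 0.62930894  1.24934117]
 [ 0.66085168 -0.99219367]
 [-0.89767187 -2.16768584]
 [ 0.38772277  3.37566825]
 [-0.78021152 -1.46512992]]
hinge [ 0.64741602 -0.10010111] home [ 0.69677716 -0.15929974]
pin seen [ 0.65109139 -0.09899167]
strap tip [ 0.55106659 -0.16018404] 0.11354809859016746 q 0.913663374520846
tin [ 0.46717    -0.16785962  0.04      ]
talltin [0.70901782 0.00535844 0.11      ] mug [ 0.68102247 -0.36322886  0.09      ] brush [ 0.30102429 -0.12984605  0.03      ]
```

```bash
cat >>h.py <<'E'
from scipy.spatial.transform import Rotation as Ro
V=np.array([.6505,-.1545,-.0995])   # rack mouth pose x,y,yaw
def w(p,z): c,s=np.cos(V[2]),np.sin(V[2]);return np.array([V[0]+c*p[0]-s*p[1],V[1]+s*p[0]+c*p[1],z])
def down(a,flip=False):               # tool x along heading a (rack frame), pointing down
    a=a+V[2]+(np.pi if flip else 0);x=np.array([np.cos(a),np.sin(a),0]);z=np.array([0,0,-1.])
    return Ro.from_matrix(np.c_[x,np.cross(z,x),z]).as_rotvec()
def strap(q,r,off,flip,z=.025):       # finger centre at radius r, off>0 on the outside of strap
    u=np.array([-np.sin(q),-np.cos(q)]);n=np.array([-np.cos(q),np.sin(q)])
    return w(np.array([-.007,.054])+r*u+off*n,z),down(np.arctan2(n[1],n[0]),flip)
def st(m=""):
    s=arm.observe();print(m,round(s["t"],2),np.round(s["eef_pos"],4),"F",np.round(s["wrist_force"],1),"q6",round(s["q"][5],2))
    return s
E
python3 - <<'E'
from h import *
for f in(0,1):
    for off in (-.023,.023):
        print(f,off,[None if (j:=arm.ik(*strap(q,.08,off,f)))is None else round(j[5],2) for q in np.arange(0,1.9,.3)])
    for x,y in((-.18,-.03),(0,0)):
        j=arm.ik(w((x-.05,y),.022),down(0,f));print("push",f,j)
E
```

```text
0 -0.023 [np.float64(-0.27), np.float64(0.02), np.float64(0.32), np.float64(0.62), np.float64(0.94), np.float64(1.27), np.float64(1.61)]
0 0.023 [np.float64(-0.28), np.float64(0.02), np.float64(0.34), np.float64(0.67), np.float64(1.01), np.float64(1.35), np.float64(1.69)]
push 0 [-0.51782252 -0.07342322 -0.4775325   1.16668705  0.          2.72327014]
push 0 [-3.52229765e-01  3.55542050e-01  2.19459458e-04  1.21547374e+00
  0.00000000e+00  2.88886289e+00]
1 -0.023 [np.float64(2.88), np.float64(-3.12), np.float64(-2.83), np.float64(-2.52), np.float64(-2.2), np.float64(-1.87), np.float64(-1.53)]
1 0.023 [np.float64(2.86), np.float64(-3.12), np.float64(-2.8), np.float64(-2.47), np.float64(-2.13), np.float64(-1.79), np.float64(-1.45)]
push 1 [-0.51782252 -0.07342322 -0.4775325   1.16668705  0.         -0.41832252]
push 1 [-3.52229765e-01  3.55542050e-01  2.19459458e-04  1.21547374e+00
  0.00000000e+00 -2.52729765e-01]
```

```bash
python3 - <<'E'
from h import *
arm.set_gripper(0.0)
p,r=strap(.93,.085,-.024,0,.2)
arm.goto(p,r)
arm.move_l(strap(.93,.085,-.024,0)[0],rate=.15); st("in")
for q in np.arange(1.0,1.86,.12):
    arm.move_l(*(lambda a:(a[0],.08,a[1]))(strap(q,.085,-.013,0))); st(f"{q:.2f}")
q=1.84
arm.move_l(strap(q,.085,-.022,0)[0],rate=.1)
arm.move_l(strap(q,.085,-.022,0,.15)[0],rate=.2);st()
arm.goto(w((-.30,-.06),.15),down(0,1));st()
cv2.imwrite("pics/o.png",cv2.resize(arm.capture("top")[130:290,290:490],None,fx=4,fy=4,interpolation=cv2.INTER_CUBIC))
E
```

```text
in 4.96 [ 0.5894 -0.1648  0.0264] F [0.8 0.4 0.7] q6 0.65
1.00 5.32 [ 0.5798 -0.1505  0.0261] F [ 0.7 -0.4 -0.8] q6 0.73
1.12 5.59 [ 0.574  -0.1418  0.0253] F [ 0.5  1.  -0.1] q6 0.86
1.24 5.87 [ 0.5694 -0.1325  0.025 ] F [-0.4  0.1  0.8] q6 0.99
1.36 6.14 [ 0.5661 -0.1228  0.025 ] F [ 0.2 -0.1 -0. ] q6 1.13
1.48 6.42 [ 0.564  -0.1127  0.025 ] F [-0.   0.1  0.5] q6 1.26
1.60 6.69 [ 0.5631 -0.1024  0.025 ] F [ 0.1 -0.6 -0.1] q6 1.4
1.72 6.97 [ 0.5635 -0.0921  0.025 ] F [0.  0.8 0.1] q6 1.54
1.84 7.24 [ 0.565  -0.0819  0.025 ] F [-0.2  0.3  0.1] q6 1.67
 8.27 [ 0.5611 -0.0898  0.1489] F [ 0.1  0.5 -0.3] q6 1.66
 10.18 [ 0.346  -0.1843  0.1497] F [ 1.  -0.4 -0.2] q6 -0.56
```

View pics/o.png

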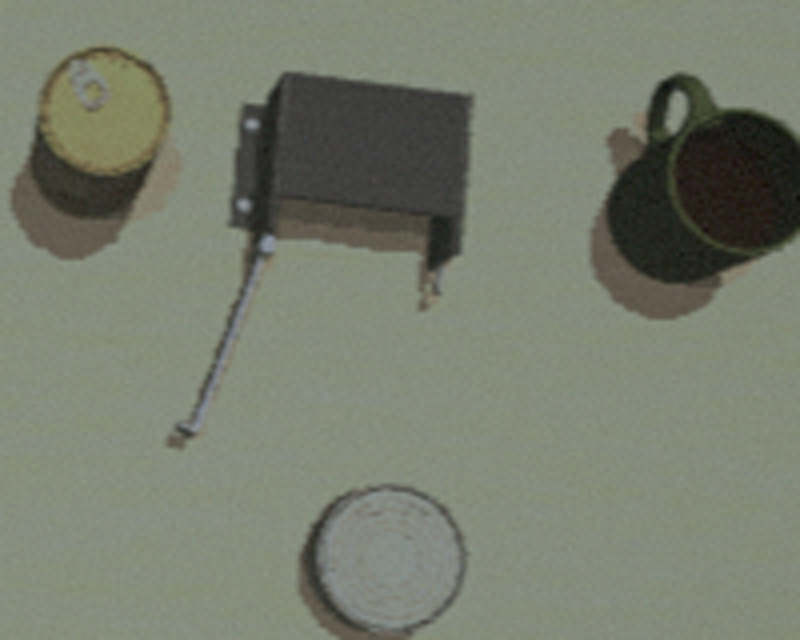

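The strap now points out and to the left (pin ~(267,245), tip ~(190,430)), so the mouth is clear; the tin is undisturbed at ~(387,558). Next, push the tin in.

```bash
python3 - <<'E'
from h import *
d=np.array([.4672,-.1679])-V[:2];c,s=np.cos(V[2]),np.sin(V[2])
t0=np.array([c*d[0]+s*d[1],-s*d[0]+c*d[1]]);print("tin",t0)
arm.set_gripper(.040);print(arm.observe()["finger_gap"])
B=.0496;x1=-.055
def pose(x):
    k=np.clip((x-t0[0])/(x1-t0[0]),0,1)
    y=t0[1]*(1+np.cos(np.pi*k))/2; sl=-t0[1]*np.pi*np.sin(np.pi*k)/2/(x1-t0[0])
    a=np.arctan(sl);return w((x-B*np.cos(a),y-B*np.sin(a)),.022),down(a,1)
a=w((t0[0]-B-.025,t0[1]),.15);arm.goto(a,down(0,1))
a[2]=.022;arm.move_l(a,rate=.15);st("down")
for x in np.r_[t0[0],np.arange(t0[0]+.015,.02,.015)]:
    p,r=pose(x);arm.move_l(p,.06,r)
st("near")
cv2.imwrite("pics/p.png",cv2.resize(arm.capture("side")[220:340,280:440],None,fx=5,fy=5,interpolation=cv2.INTER_CUBIC))
E
```

```text
tin [-0.18106229 -0.03154199]
0.039809026369873136
down 12.03 [ 0.3935 -0.1611  0.0229] F [-0.1 -0.4  1. ] q6 -0.45
near 17.96 [ 0.6155 -0.151   0.022 ] F [-0.9 -0.4  0.4] q6 -0.25
```

View pics/p.png

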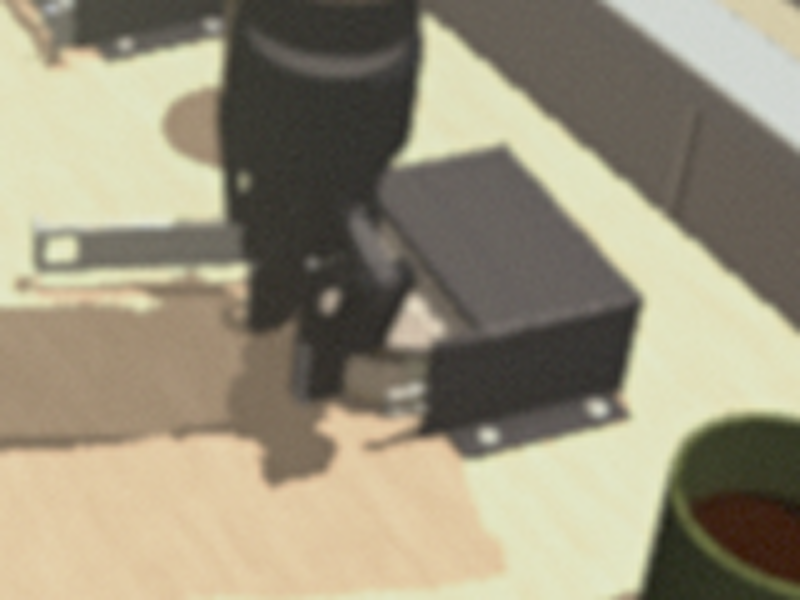

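The tin is about two thirds under the roof with its front edge at ~(345,385), still centred between the fingers. I'll push on until it contacts the back wall.

```bash
python3 - <<'E'
from h import *
for x in np.arange(.020,.0561,.003):
    arm.move_l(w((x-.0496,0),.022),.03)
    if x>.035:
        f=st(f"{x:.3f}")["wrist_force"]
        if np.hypot(f[0],f[1])>6: break
arm.move_l(w((-.08,0),.022),.1)
arm.move_l(w((-.10,0),.15),.25)
arm.goto(w((-.20,0),.2),down(0,1))
for n,a in(("top",np.s_[140:215,330:430]),("side",np.s_[245:330,310:420])):
    cv2.imwrite(f"pics/h_{n}.png",cv2.resize(arm.capture(n)[a],None,fx=7,fy=7,interpolation=cv2.INTER_CUBIC))
st()
E
```

```text
0.038 19.86 [ 0.6372 -0.1531  0.0218] F [-5.7  0.5  2.6] q6 -0.24
0.041 20.11 [ 0.642  -0.1531  0.0219] F [ 0.6  2.1 -1.8] q6 -0.24
0.044 20.36 [ 0.646  -0.1533  0.0221] F [ 0.2  3.3 -0.6] q6 -0.24
0.047 20.61 [ 0.6488 -0.1538  0.0221] F [ 0.7  4.  -0.3] q6 -0.24
0.050 20.86 [ 0.6491 -0.1538  0.022 ] F [-4.9  5.6  3.7] q6 -0.23
 23.1 [ 0.4513 -0.1344  0.1977] F [ 0.5  0.7 -0.3] q6 -0.33
```

View pics/h_top.png

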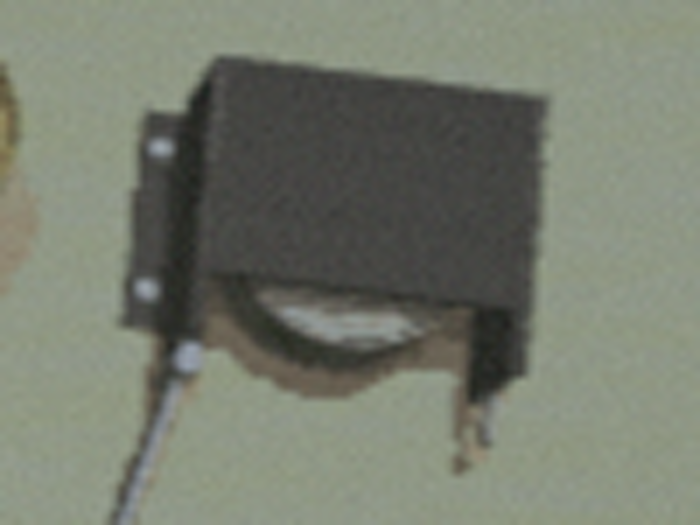

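View pics/h_side.png

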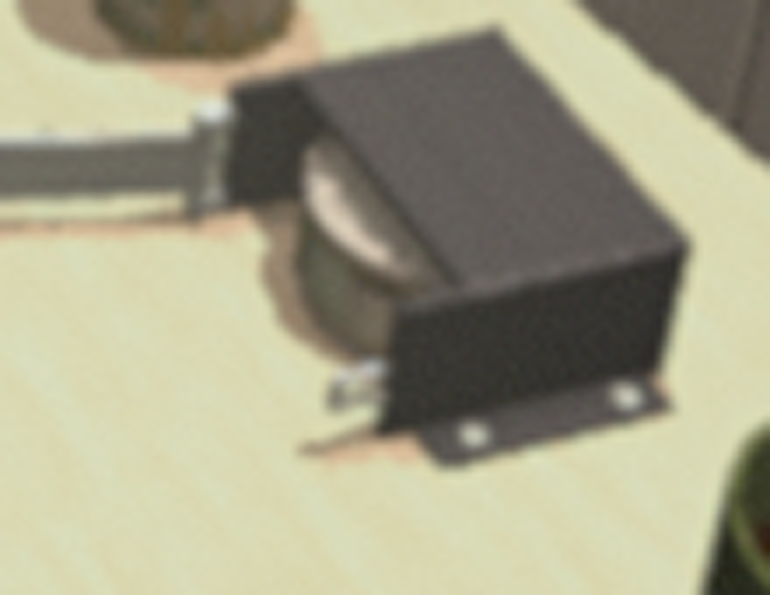

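```bash
python3 - <<'E'
from h import *
c,s=np.cos(V[2]),np.sin(V[2])
for p,z in(((350,352),.04),((255,290),.04),((437,325),.04),((520,375),.054),((208,275),.054),((525,310),.054),((330,372),0.)):
    d=ray(un(p,[330,140],7),z)[:2]-V[:2];print(p,np.round([c*d[0]+s*d[1],-s*d[0]+c*d[1]],4))
E
```

```text
(350, 352) [0.003  0.0002]
(255, 290) [0.0207 0.0341]
(437, 325) [ 0.0158 -0.0286]
(520, 375) [-0.0016 -0.054 ]
(208, 275) [0.0203 0.0529]
(525, 310) [ 0.0208 -0.0541]
(330, 372) [ 0.0046 -0.0023]
```

```bash
python3 - <<'E'
from h import *
arm.set_gripper(0.0)
p,r=strap(1.88,.078,.028,0,.16);arm.goto(p,r)
arm.move_l(strap(1.88,.078,.028,0)[0],.15);st("down")
for q in np.r_[np.arange(1.78,.05,-.15),.08,.0]:
    p,r=strap(q,.078,.013,0);arm.move_l(p,.08,r)
    if q<.5: st(f"{q:.2f}")
for o in (.0115,.010,.0085,.007):
    arm.move_l(strap(0,.078,o,0)[0],.03);arm.pause(.2);f=st(f"o{o}")["wrist_force"]
    if np.hypot(f[0],f[1])>10: break
arm.move_l(strap(0,.078,.05,0)[0],.1)
arm.move_l(strap(0,.078,.08,0,.16)[0],.2)
arm.goto(w((-.22,0),.2),down(0,1));st()
A,B=[cv2.resize(arm.capture(n)[a],(400,300),interpolation=cv2.INTER_CUBIC) for n,a in(("top",np.s_[140:215,330:430]),("side",np.s_[245:326,310:418]))]
cv2.imwrite("pics/e.png",np.hstack([A,B]))
E
```

```text
down 26.46 [ 0.5895 -0.0436  0.0263] F [ 0.2 -0.3  1.3] q6 1.79
0.43 29.59 [ 0.598  -0.1604  0.025 ] F [-0.3  0.5 -0.5] q6 0.16
0.28 29.89 [ 0.6076 -0.1673  0.025 ] F [-0.6  1.  -0.6] q6 0.01
0.13 30.19 [ 0.6181 -0.1727  0.025 ] F [0.1 0.7 0.3] q6 -0.14
0.08 30.44 [ 0.6218 -0.1742  0.025 ] F [0.4 0.7 0.5] q6 -0.19
0.00 30.69 [ 0.6266 -0.1758  0.0245] F [-3.9 -0.2  1.9] q6 -0.27
o0.0115 31.14 [ 0.6267 -0.1758  0.0245] F [-8.6  1.6  3.6] q6 -0.27
o0.01 31.59 [ 0.6268 -0.1758  0.0244] F [-10.8   2.1   5.7] q6 -0.27
 33.6 [ 0.4313 -0.1325  0.1987] F [ 0.9 -0.5 -0.8] q6 -0.35
```

View pics/e.png

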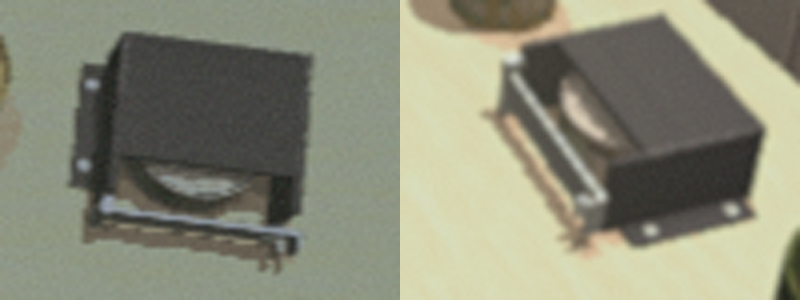

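```bash
python3 - <<'E'
from h import *
t=arm.capture("top");s=arm.capture("side");f=lambda i,k:cv2.resize(i,None,fx=k,fy=k,interpolation=cv2.INTER_CUBIC)
a=f(t[178:208,345:411],12)[:, :792];b=f(s[255:310,330:376],4);g=f(s[195:235,270:320],4)
o=np.zeros((590,792,3),np.uint8);o[:360]=a;o[362:582,:184]=b;o[362:522,200:400]=g
c=f(t[185:205,215:280],6);o[362:482,400:790]=c
cv2.imwrite("pics/z.png",o)
E
```

```text
(no output)
```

View pics/z.png

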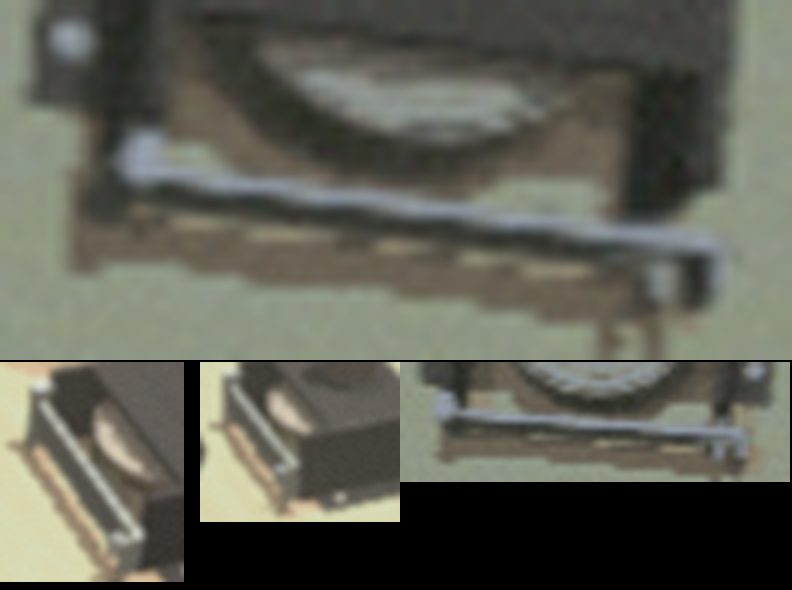

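The strap's top edge, (180,175) to (700,242), is parallel to the roof's front edge. The staple shows through the slot at ~(663,280), and the tin sits inside the mouth. Handing in.

```bash
python3 -c "
from station import arm
print(arm.finish_job())"
```

```text
the job is handed in; nothing more can be done
None
```

The job is handed in after about 34 s of the allowed 72 s: the tin is against the back wall of the empty rack and the strap is shut over its staple. I checked this in the last pictures, but no verdict came back.

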